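# Lay the breakfast board for a boiled egg

### The job

Lay a boiled-egg breakfast for someone sitting on the robot's side: stand the egg cup in the middle of the chopping board, then put the egg upright in the cup, and lay the teaspoon to the right of the board, about 4 cm from its edge, parallel to that edge and level with the board's middle, with the spoon's bowl pointing away from the sitter. Put the pepper mill and the salt shaker upright in the cruet stand, each in the ring that fits it (mill in the wide one, salt in the narrow one). Leave the kitchen timer and the honey jar alone.

Things in the scene. Friction and masses are not known exactly. Their poses are not given: they have to be found in the camera images.
- board: wooden chopping board lying flat, fixed, 170 (x) x 260 (y) x 22 mm thick; origin at the centre of its underside. +x points away from the sitter (world +x, turned up to 15 degrees either way), +y to the sitter's left; the right-hand edge is at y = -130 mm. The spoon's middle belongs at about x = 0, y = -170 mm of this frame
- cruet: fixed cruet stand, turned any way: dark wooden base 88 (x) x 172 (y) mm, round ends, top at 14 mm, carrying two flared steel rings, rims at 34 mm. Origin: centre of the underside. Wide ring (bore 70 mm) at y = +42 mm for the mill, narrow ring (bore 56 mm) at y = -42 mm for the salt. Things stand on the base inside the rings. A mill already in place leaves little room to set the salt
- egg_rack: wooden rack, fixed, turned any way: 110 x 170 mm, plate with six 30 mm holes, its top at 30 mm (32 mm at the two end cheeks at y = -80 and +80 mm). Origin at the centre of the underside. The egg stands in the corner hole at x = +24, y = +48 mm
- egg: light brown hard egg, 44 mm across, 55 mm high, blunt end down; origin at its middle, z along its length. In the rack its middle is about 51 mm above the work surface; seated in the cup, about 80 mm above the cup's foot. Grip it across with the TCP 5 to 8 mm above its middle, so that the fingertips clear rack and cup rim
- egg_cup: blue china egg cup, 62 mm high, foot 48 mm across, slim stem, bowl 43 mm across outside (from 40 mm up to the rim) and 35 mm inside; origin at the centre of its foot. Grip it round the bowl, about 50 mm above the foot
- teaspoon: steel teaspoon lying on its back, 138 mm long (x), 28 mm wide at the bowl, 12 mm high, 20 g; origin at the middle of its underside; its +x end is the bowl, its -x end the handle tip. Its collider is the convex outline of the spoon, so at the middle it is gripped like a bar about 20 mm wide and 8 mm high
- salt_shaker: white glass salt shaker with a grey domed cap, foot 44 mm across, 90 mm high; origin at the centre of its foot. Round; tapers to about 36 mm across at 60 mm height, a good place to grip; cap 34 mm (a second one far back on the island, out of reach, is not meant)
- pepper_mill: dark turned wooden pepper mill, foot 58 mm across, 170 mm high; origin at the centre of its foot. Its round head, 46 to 49 mm across, is from 123 to 159 mm height, with a 12 mm steel knob on top; grip the head (a second one far back on the island, out of reach, is not meant)
- kitchen_timer: red and white clockwork kitchen timer, 69 mm across, 44 mm high, loose; bystander, leave alone. Origin at the centre of its underside
- honey_jar: honey jar with a red lid, 62 mm across, 86 mm high, loose; bystander, leave alone. Origin at the centre of its underside
Mind the look-alikes: they are no part of the job. Leave any green look-alike of the egg_cup alone.

How it is judged:
On the way, in this order (a step that is already met when the one before it is completed fails the run):
1. the egg cup stands upright in the middle of the board (horizontal distance between egg_cup and board below 0.015 m and z of egg_cup in the frame of board below 0.027 m and angle between egg_cup's own z axis and vertical below 0.15 rad), for 0.2 s.
2. the egg sits upright in the egg cup (horizontal distance between egg and egg_cup below 0.01 m and z of egg in the frame of egg_cup between 0.07 and 0.085 m and angle between egg's own z axis and vertical below 0.35 rad), for 0.2 s.
At the end, for the whole second after the job is handed in: Cup upright on the board, 15 mm of its middle; egg in it, within 20 deg of upright; spoon on the table right of the board, 40 +-17 mm from the edge, level with its middle +-25 mm, parallel +-12 deg, bowl away; mill in the wide ring, salt in the narrow one, standing on the base; all at rest (all of step 1 and all of step 2 and y of teaspoon in the frame of board between -0.187 and -0.153 m and x of teaspoon in the frame of board between -0.025 and 0.025 m and height (world z) of teaspoon below 0.01 m and angle between the x axis of teaspoon and the x axis of board, either way round below 0.21 rad and y of board in the frame of teaspoon above 0 m and x of pepper_mill in the frame of cruet between -0.01 and 0.01 m and y of pepper_mill in the frame of cruet between 0.032 and 0.052 m and z of each of pepper_mill, salt_shaker in the frame of cruet below 0.018 m and angle between each of pepper_mill, salt_shaker's own z axis and vertical below 0.1 rad and x of salt_shaker in the frame of cruet between -0.01 and 0.01 m and y of salt_shaker in the frame of cruet between -0.052 and -0.032 m and linear speed of each of egg, egg_cup, teaspoon, salt_shaker, pepper_mill below 0.02 m/s); the robot touches nothing.
It fails at once if the kitchen timer or the honey jar was moved by more than 2 cm (distance of any of kitchen_timer, honey_jar from where it was at the start of the episode above 0.02 m).
It also fails if it takes over 128 s, if anything falls off the work surface, if the arm or the gripper's body presses on something with over 40 N, if the wrist force passes 120 N, or if a joint passes its speed limit or range.

### The arm

A 6-joint arm with a two-finger parallel gripper is mounted at the origin on a cart in front of the work surface, level with it; the furniture and walls round the work are solid. World frame = base frame: x ahead of the robot, y to its left, z up, the work surface at z = 0. Lengths are in m, angles in rad, forces in N, time in s.
With the tool pointing down it reaches from about 0.25 to 0.775 m from the base axis. Payload 4 kg.
Tool frame: the origin (TCP) lies between the finger pads, 19 mm behind the fingertips; this is the grasp point; z points along the fingers, y is the line along which they close (so a half turn about z gives the same grasp; the last joint's range is limited). The gripper opens to 94 mm and grips with 3 to 60 N. Pads are 16 mm wide; open, the fingers measure 119 mm over their backs; the gripper's body (75 mm by 177 mm) begins 78 mm behind the grasp point.
Start: joints at [1.075, 0.087, 1.371, -0, 1.684, -0.103], TCP at [0.211, 0.508, 0.224] pointing down, gripper open.
Joint ranges: [-3.1, 3.1], [-0.76, 2.03], [0.27, 2.55], [-1.08, 4.22], [0.17, 2.65], [-2.57, 2.57]. Speed limits (rad/s): [2.79, 2.79, 3.14, 3.14, 3.14, 3.14].

### API

Orientations are given as [roll, pitch, yaw] about the fixed x, y, z axes, in that order (R = Rz(yaw) Ry(pitch) Rx(roll)).
In Python, from bench import * gives the robot as it stands.
- The arm moves only by the tool move_arm, never from a script. Its argument "steps" is one flat list of numbers, 7 for each row, row after row: the turn, a rotation vector about the world's x, y, z in rad, then the shift along the world's x, y, z in m, then the opening, from 0 (shut) to 1 (fully open). A call has 1 to 12 rows; each row is the pose to reach, as a shift and turn from the pose commanded when the call began; what a row does not reach only later rows make up. A row lasts 1/10 s, in which the tool goes at most 50 mm and 8.59 degrees, less where a joint would pass 70% of its speed; a pose out of reach is approached as far as the arm can. A call with a gripper value outside its range is refused whole. The fingers move at their own pace and stop on an object; the grip force is fixed at half the most. Time passes only in rows, so rows that repeat a pose let the fingers close. It gives the time, the measured TCP pose, the force, the opening and the grip force at its end, in the units of the state.
- get_obs(): the state, without advancing time (a new reading comes with each control period).
- snapshot(name): name is "scene" or "top" or "wrist"; returns (picture, depth): 384x512x3 uint8, red, green, blue; 384x512 float32, m along the optical axis (not along the pixel's ray), 0 where there is no reading.
- camera_model(name): a dict with "fx", "fy", "cx", "cy" (pixels), "rvec" (rotation vector, rad) and "tvec" (3), from world to camera coordinates, as OpenCV has them. Camera axes: x right, y down, z forward; pixel columns grow to the right and rows downward; lengths in m; the calibration is good to about 2 mm. A picture is of the moment at which its call begins: read the wrist's pose just before it. camera_model takes no time and is no camera call; for the wrist camera it gives the pose at the moment of the call.
- close_job(): hands the job in; it is judged then, once.
Trained networks look in the newest picture that a camera, given by its name, has taken for a name from the list of things; names that differ only in an ending like _2 or _b are one class to them, and where a whole thing is asked for, a point or a joint stands for the part that bears it (a point fixed in the world has none). Each returns a list of dicts, best first, with "score" (0 to 1); they miss things now and then, are a little off and sometimes report something else, mostly with a low value. They report only what shows in the picture. A call takes as long as a camera call. They do not tell look-alikes from the thing itself.
- silhouettes(camera, target): "pixels" (384x512 bool, what is visible of it) and "uv" ([column, row] in pixels, amid what is visible of it).
- spot_point(camera, target): "uv" ([column, row] in pixels: a listed point, or the origin of a listed thing).
The state is a dict: "time": time; "joint_positions": joint angles; "qvel": joint speeds; "joint_torque": joint torques, N m; "tool_pos": TCP position; "ee_rot": TCP orientation; "wrist_force": force on the tool from outside, world axes, zero at the start; "wrist_torque": the same for the moment, N m; "width": finger opening in m; "finger_force": force on a finger pad.
Only numpy, scipy, OpenCV 4.12 (cv2) and the standard library are available. Lean on these libraries where they do the work, as an engineer would, in place of code of your own. Each camera call takes 0.05 s, during which the arm holds its last target. There are 200 camera calls.

## Working session

There is one attempt and no reset: what is moved stays moved. The work goes in short steps, Python scripts to look and compute and a tool call to move; the robot and the scene stay as the last step left them, time stands still between calls to the robot, and variables do not carry over. Pictures are saved under pics/ and viewed, at most 14 in all, crops included, and the job is handed in when it is done.

Besides the shell and the picture viewer there is one more tool, called after "Request:" as name(argument=value, ...) on one line, values as JSON. move_arm: Moves the arm, as the interface text tells. Its arguments: {"type":"object","properties":{"steps":{"type":"array"}},"required":["steps"]}

```bash
mkdir -p pics; cat > h.py <<'E'
from bench import *
import numpy as np, cv2
def cam(n):
    m=camera_model(n); K=np.array([[m['fx'],0,m['cx']],[0,m['fy'],m['cy']],[0,0,1.]])
    R=cv2.Rodrigues(np.array(m['rvec'],float))[0]; return K,R,np.array(m['tvec'],float)
def cloud(n,d):
    K,R,t=cam(n); v,u=np.mgrid[:384,:512]
    P=np.stack([(u-K[0,2])/K[0,0]*d,(v-K[1,2])/K[1,1]*d,d],-1)
    return (P-t)@R
def ray(n,uv,z):
    K,R,t=cam(n); r=np.linalg.solve(K,[uv[0],uv[1],1.])@R; c=-t@R
    return c+r*(z-c[2])/r[2]
def save(n,p): cv2.imwrite('pics/'+n,p[...,::-1])
E
python3 - <<'E'
from h import *
o=get_obs();print(o['time'],o['tool_pos'],o['ee_rot'],o['width'])
ps=[]
for n in ['top','scene']:
    p,d=snapshot(n);ps.append(p);np.save(n+'.npy',d);C=cloud(n,d)
    save(n+'.png',p)
    for t in ['board','cruet','egg_rack','egg','egg_cup','teaspoon','salt_shaker','pepper_mill','kitchen_timer','honey_jar']:
        for s in silhouettes(n,t)[:3]:
            m=s['pixels']&(d>0);q=C[m]
            if len(q)==0: continue
            print(n,t,round(s['score'],2),np.round(s['uv']),m.sum(),'med',np.round(np.median(q,0),3),'min',np.round(np.percentile(q,2,0),3),'max',np.round(np.percentile(q,98,0),3))
E
```

```text
0.0 [0.21029606 0.50767673 0.22314631] [-3.13948379e+00 -1.97360855e-04  2.74878952e+00] 0.09381446723018774
top board 0.78 [224. 217.] 4712 med [0.446 0.007 0.021] min [ 0.361 -0.117  0.015] max [0.533 0.132 0.026]
top board 0.73 [358. 200.] 153 med [ 0.52  -0.38   0.069] min [ 0.504 -0.399  0.052] max [ 0.539 -0.366  0.08 ]
top board 0.38 [225. 111.] 401 med [0.775 0.039 0.084] min [0.758 0.013 0.011] max [0.809 0.066 0.091]
top cruet 0.94 [125. 183.] 1391 med [0.546 0.329 0.015] min [0.469 0.286 0.008] max [0.623 0.37  0.036]
top egg 0.69 [358. 203.] 160 med [ 0.519 -0.38   0.069] min [ 0.504 -0.399  0.046] max [ 0.538 -0.365  0.08 ]
top egg_cup 0.54 [156. 254.] 250 med [0.325 0.197 0.034] min [0.305 0.176 0.   ] max [0.346 0.216 0.066]
top egg_cup 0.53 [133. 235.] 266 med [0.384 0.279 0.034] min [0.363 0.258 0.   ] max [0.405 0.299 0.065]
top teaspoon 0.47 [202. 158.] 111 med [0.64  0.103 0.005] min [ 0.624  0.01  -0.   ] max [0.675 0.124 0.01 ]
top salt_shaker 0.51 [314. 241.] 163 med [ 0.387 -0.259  0.081] min [ 0.371 -0.278  0.036] max [ 0.405 -0.247  0.093]
top pepper_mill 0.
[... 1096 characters left out ...]
 0.065]
scene teaspoon 0.69 [249. 170.] 69 med [0.641 0.11  0.006] min [ 0.621  0.009 -0.   ] max [0.675 0.128 0.011]
scene salt_shaker 0.67 [265. 275.] 359 med [ 0.382 -0.274  0.055] min [ 0.37  -0.285  0.003] max [ 0.405 -0.25   0.09 ]
scene pepper_mill 0.66 [304. 193.] 697 med [ 0.641 -0.133  0.085] min [ 0.627 -0.148  0.007] max [ 0.668 -0.105  0.16 ]
scene kitchen_timer 0.71 [330. 314.] 645 med [ 0.433 -0.446  0.037] min [ 0.41  -0.472  0.002] max [ 0.474 -0.413  0.046]
scene kitchen_timer 0.49 [190. 149.] 905 med [0.548 0.33  0.016] min [0.467 0.288 0.002] max [0.623 0.376 0.036]
scene honey_jar 0.6 [296. 152.] 466 med [0.773 0.031 0.061] min [0.756 0.014 0.002] max [0.838 0.07  0.089]
```

View pics/top.png

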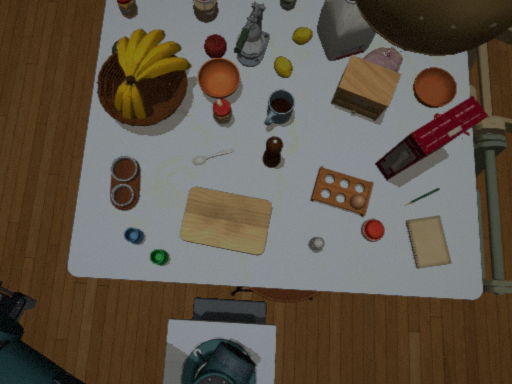

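View pics/scene.png

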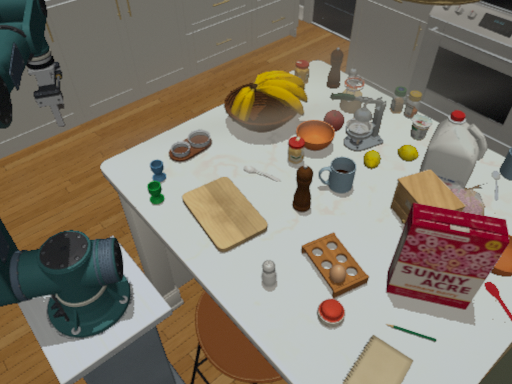

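The candidates, in top-view pixels:
- **Egg cup:** blue at (133,235), green look-alike at (160,257). I choose blue.
- **Salt:** near one at (316,243). The other is far back.
- **Mill:** near one at (273,152). The other is at the back.
- **Egg:** (358,202).
- **Spoon:** (214,157), with its bowl end at (200,160), the left side.
- **Bystanders:** honey jar at (222,110), timer at (373,230).

Next I refine the poses and check the choice in one crop.

```bash
python3 - <<'E'
from h import *
from scipy.optimize import least_squares
P=[];N=[]
for n in ['top','scene']:
    d=np.load(n+'.npy');C=cloud(n,d)[d>0];P.append(C)
def sel(c,r,z0,z1,k=None):
    Q=np.vstack(P) if k is None else P[k]
    return Q[(np.hypot(*(Q[:,:2]-c).T)<r)&(Q[:,2]>z0)&(Q[:,2]<z1)]
def circ(q,c,r):
    s=least_squares(lambda x:np.hypot(q[:,0]-x[0],q[:,1]-x[1])-r,c,loss='soft_l1',f_scale=.002);return np.round(s.x,4),round(float(np.sqrt(2*s.cost/len(q))),4),len(q)
for k in [0,1,None]:
    q=sel((.446,.007),.2,.015,.027,k); 
    r=cv2.minAreaRect((q[:,:2]*1000).astype(np.float32)); print('board',k,r)
    q=sel((.546,.33),.11,.026,.04,k)
    q2=q[:,:2]; m=q2.mean(0); u,s,vt=np.linalg.svd(q2-m); print('cruet m',m,vt[0])
    for sg in (1,-1):
        c0=m+sg*vt[0]*.042
        qq=q2[np.hypot(*(q2-c0).T)<.044]
        f=least_squares(lambda x:np.hypot(qq[:,0]-x[0],qq[:,1]-x[1])-x[2],[*c0,.03],loss='soft_l1',f_scale=.002);print(' ring',np.round(f.x,4),len(qq))
    q=sel((.546,.33),.12,.006,.02,k);print(' base',cv2.minAreaRect((q[:,:2]*1000).astype(np.float32)))
    print('cup',circ(sel((.384,.279),.04,.03,.058,k),(.384,.279),.0215))
    print('cup rim',np.round(sel((.384,.279),.04,.052,.07,k).mean(0),4))
    print('green',circ(sel((.325,.197),.04,.03,.058,k),(.325,.197),.0215))
    q=sel((.519,-.382),.04,.04,.09,k)
    f=least_squares(lambda x:np.hypot(np.hypot(q[:,0]-x[0],q[:,1]-x[1])/.022,(q[:,2]-x[2])/.0275)-1,[.519,-.382,.051],loss='soft_l1',f_scale=.1);print('egg',np.round(f.x,4))
    print('salt',circ(sel((.387,-.262),.04,.045,.068,k),(.387,-.262),.018), np.round(sel((.387,-.262),.04,.07,.1,k).mean(0),4))
    print('mill',circ(sel((.65,-.12),.05,.128,.155,k),(.65,-.12),.0237),np.round(sel((.65,-.12),.05,.161,.18,k).mean(0),4),circ(sel((.65,-.12),.05,.01,.03,k),(.65,-.12),.028))
    q=sel((.648,.068),.09,.0035,.014,k);print('spoon',cv2.minAreaRect((q[:,:2]*1000).astype(np.float32)),len(q),q[:,2].max())
    m=q[:,:2].mean(0);print(np.linalg.svd(q[:,:2]-m,full_matrices=False)[2][0])
p=cv2.imread('pics/top.png');s=cv2.imread('pics/scene.png')
a=cv2.resize(p[140:270,100:260],None,fx=2.4,fy=2.4,interpolation=3);b=cv2.resize(s[120:250,140:300],None,fx=2.4,fy=2.4,interpolation=3)
cv2.imwrite('pics/c1.png',np.hstack([a,b]))
E
```

```text
board 0 ((448.274169921875, 6.9092559814453125), (260.01190185546875, 170.89202880859375), 82.44738006591797)
cruet m [0.55457619 0.33565151] [-0.99749968 -0.07067104]
 ring [0.5061 0.3271 0.0317] 147
 ring [0.5896 0.333  0.0376] 122
 base ((519.6298828125, 327.2610168457031), (204.47857666015625, 191.08970642089844), 53.93155288696289)
cup (array([0.3826, 0.2728]), 0.0036, 97)
cup rim [0.3839 0.2792 0.0602]
green (array([0.3231, 0.1904]), 0.0041, 97)
egg [ 0.5244 -0.3866  0.0505]
salt (array([ 0.3904, -0.2661]), 0.0009, 35) [ 0.3891 -0.2636  0.0854]
mill (array([ 0.6586, -0.1222]), 0.003, 142) [ 0.6562 -0.1201  0.1672] (array([ 0.6561, -0.124 ]), 0.0013, 49)
spoon ((644.2828369140625, 68.0203628540039), (168.7842254638672, 172.7388458251953), 64.4516372680664) 377 0.013448517947845155
[ 0.37546438 -0.92683682]
board 1 ((447.4312744140625, 8.710372924804688), (262.77276611328125, 172.08544921875), 82.18631744384766)
cruet m [0.55270655 0.34029551] [-0.99106961 -0.13334551]
 ring [0.5042 0.3296 0.0311] 104
 ring [0.5872 0.3355 0.0377] 82
 base ((537.7733764648438, 351.7763671875), (21
[... 678 characters left out ...]
3762968] [-0.99536211 -0.09619917]
 ring [0.5055 0.3281 0.0315] 250
 ring [0.5892 0.3346 0.0371] 209
 base ((531.0770874023438, 332.68072509765625), (215.56698608398438, 194.13136291503906), 41.888694763183594)
cup (array([0.3828, 0.2774]), 0.0036, 205)
cup rim [0.3831 0.2794 0.0597]
green (array([0.3241, 0.197 ]), 0.0036, 221)
egg [ 0.5244 -0.3844  0.0499]
salt (array([ 0.3907, -0.2639]), 0.0016, 123) [ 0.3872 -0.2656  0.0842]
mill (array([ 0.6582, -0.1201]), 0.003, 295) [ 0.6553 -0.1203  0.1672] (array([ 0.656 , -0.1208]), 0.002, 142)
spoon ((646.8533935546875, 67.7503662109375), (176.46853637695312, 171.53182983398438), 48.759498596191406) 605 0.01387387887771543
[ 0.38248183 -0.92396301]
```

View pics/c1.png

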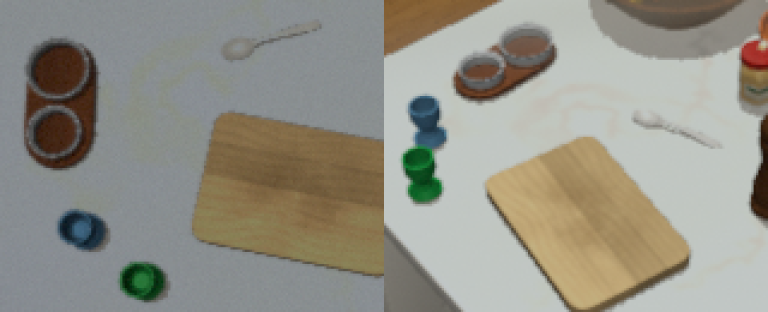

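Left crop: blue cup at (82,229), green look-alike at (140,282), cruet with the wide ring farther from the robot. Spoon bowl is on the left at (238,48). Choice confirmed, so I move over the blue cup.

Request:
move_arm(steps=[0, 0, 0, 0.03, -0.04, 0, 0.68, 0, 0, 0, 0.06, -0.08, 0, 0.68, 0, 0, 0, 0.09, -0.12, 0, 0.68, 0, 0, 0, 0.12, -0.16, -0.01, 0.68, 0, 0, 0, 0.15, -0.2, -0.02, 0.68, 0, 0, 0, 0.172, -0.23, -0.02, 0.68, 0, 0, 0, 0.172, -0.23, -0.02, 0.68, 0, 0, 0, 0.172, -0.23, -0.02, 0.68, 0, 0, 0, 0.172, -0.23, -0.02, 0.68])

```text
time: 2.0
tool_pos: [0.3821, 0.279, 0.2046]
ee_rot: [3.141, -0.0, 2.75]
wrist_force: [-0.3, -0.3, 0.0]
width: 0.0643
finger_force: 0.0
```

```bash
cat >> h.py <<'E'
from scipy.optimize import least_squares
def circ(q,c,r):
    s=least_squares(lambda x:np.hypot(q[:,0]-x[0],q[:,1]-x[1])-r,c,loss='soft_l1',f_scale=.002);return np.round(s.x,4),round(float(np.sqrt(2*s.cost/len(q))),4),len(q)
def look(n,name=None):
    p,d=snapshot(n)
    if name: save(name,p)
    return p,d,cloud(n,d)
def near(C,d,c,r,z0,z1):
    return C[(d>0)&(np.hypot(C[...,0]-c[0],C[...,1]-c[1])<r)&(C[...,2]>z0)&(C[...,2]<z1)]
def st():
    o=get_obs();print('t',round(o['time'],2),'pos',np.round(o['tool_pos'],4),'rot',np.round(o['ee_rot'],3),'w',round(o['width'],4),'F',np.round(o['wrist_force'],1),'ff',o['finger_force']);return o
E
python3 - <<'E'
from h import *
st()
K,R,t=cam('wrist');print('cam pos',-t@R,'axis',R[2])
p,d,C=look('wrist','w1.png')
q=near(C,d,(.383,.279),.04,.057,.068);print(len(q),q.mean(0) if len(q) else 0)
if len(q):print(cv2.minEnclosingCircle((q[:,:2]*1000).astype(np.float32)))
E
```

```text
t 2.0 pos [0.3821 0.279  0.2046] rot [ 3.141 -0.     2.75 ] w 0.0643 F [-0.3 -0.3  0. ] ff 0.0
cam pos [0.31819105 0.30403449 0.36503833] axis [ 0.21940459 -0.08837595 -0.97162303]
570 [0.38456115 0.28021916 0.06151755]
((384.9017028808594, 280.2601318359375), 21.585411071777344)
```

View pics/w1.png

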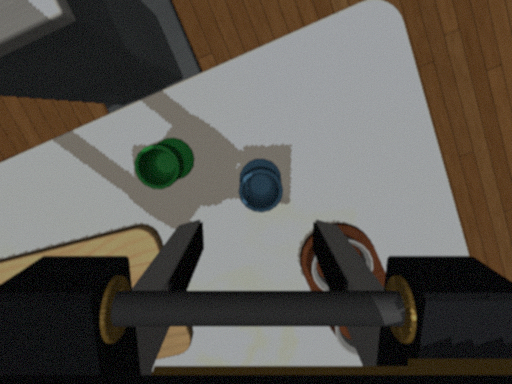

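The wrist view shows the blue cup at (260,185) between the fingers, with the green one clear at (160,163). I descend and grip.

Request:
move_arm(steps=[0, 0, 0, 0.0025, 0.001, -0.04, 0.68, 0, 0, 0, 0.0025, 0.001, -0.08, 0.68, 0, 0, 0, 0.0025, 0.001, -0.115, 0.68, 0, 0, 0, 0.0025, 0.001, -0.14, 0.68, 0, 0, 0, 0.0025, 0.001, -0.154, 0.68, 0, 0, 0, 0.0025, 0.001, -0.154, 0.68, 0, 0, 0, 0.0025, 0.001, -0.154, 0.4, 0, 0, 0, 0.0025, 0.001, -0.154, 0.35, 0, 0, 0, 0.0025, 0.001, -0.154, 0.3, 0, 0, 0, 0.0025, 0.001, -0.154, 0.3, 0, 0, 0, 0.0025, 0.001, -0.154, 0.3, 0, 0, 0, 0.0025, 0.001, -0.154, 0.3])

```text
time: 3.25
tool_pos: [0.3862, 0.2799, 0.052]
ee_rot: [3.138, 0.002, 2.749]
wrist_force: [0.2, 1.6, 6.3]
width: 0.0425
finger_force: 30.0
```

Request:
move_arm(steps=[0, 0, 0, 0, 0, 0.03, 0.3, 0, 0, 0, 0, 0, 0.065, 0.3, 0, 0, 0, 0, 0, 0.1, 0.3, 0, 0, 0, 0.01, -0.04, 0.1, 0.3, 0, 0, 0, 0.02, -0.085, 0.1, 0.3, 0, 0, 0, 0.03, -0.13, 0.1, 0.3, 0, 0, 0, 0.04, -0.175, 0.1, 0.3, 0, 0, 0, 0.05, -0.22, 0.1, 0.3, 0, 0, 0, 0.06, -0.26, 0.1, 0.3, 0, 0, 0, 0.0635, -0.272, 0.08, 0.3, 0, 0, 0, 0.0635, -0.272, 0.06, 0.3, 0, 0, 0, 0.0635, -0.272, 0.06, 0.3])

```text
time: 4.45
tool_pos: [0.4457, 0.0066, 0.1067]
ee_rot: [-3.139, -0.008, 2.747]
wrist_force: [0.1, 0.4, -1.7]
width: 0.0429
finger_force: 30.0
```

```bash
python3 - <<'E'
from h import *
st()
for n in ['top','scene']:
    p,d,C=look(n)
    q=near(C,d,(.449,.008),.028,.06,.12);q=q[:]
    s=silhouettes(n,'egg_cup')
    for x in s[:3]:
        a=C[x['pixels']&(d>0)];print(n,round(x['score'],2),np.round(np.median(a,0),4),a[:,2].min(),a[:,2].max())
E
```

```text
t 4.45 pos [0.4457 0.0066 0.1067] rot [-3.139 -0.008  2.747] w 0.0429 F [ 0.1  0.4 -1.7] ff 29.99990922289726
top 0.58 [ 0.3869 -0.2593  0.0834] 0.03716055963585009 0.09426428268725282
top 0.57 [0.3243 0.1966 0.0345] -0.0016315540859304012 0.06774267396250705
scene 0.54 [0.3235 0.1931 0.0434] -0.005015481845444069 0.06716796465202558
scene 0.48 [0.4329 0.0012 0.0654] 0.015594135018095456 0.12030834826693544
```

Request:
move_arm(steps=[0, 0, 0, 0.001, 0, -0.015, 0.3, 0, 0, 0, 0.001, 0, -0.027, 0.3, 0, 0, 0, 0.001, 0, -0.034, 0.3, 0, 0, 0, 0.001, 0, -0.036, 0.3, 0, 0, 0, 0.001, 0, -0.036, 0.3])

```text
time: 5.15
tool_pos: [0.4495, 0.0073, 0.0744]
ee_rot: [3.142, -0.0, 2.749]
wrist_force: [0.6, 0.4, -0.4]
width: 0.0426
finger_force: 30.0
```

Request:
move_arm(steps=[0, 0, 0, 0, 0, -0.0015, 0.3, 0, 0, 0, 0, 0, -0.0015, 0.3, 0, 0, 0, 0, 0, -0.0015, 0.6, 0, 0, 0, 0, 0, -0.0015, 0.7, 0, 0, 0, 0, 0, -0.0015, 0.7, 0, 0, 0, 0, 0, -0.0015, 0.7, 0, 0, 0, 0, 0, 0.03, 0.7, 0, 0, 0, 0, 0, 0.07, 0.7, 0, 0, 0, 0, 0, 0.12, 0.7, 0, 0, 0, -0.02, 0, 0.15, 0.7, 0, 0, 0, -0.02, 0, 0.16, 0.7, 0, 0, 0, -0.02, 0, 0.16, 0.7])

```text
time: 6.35
tool_pos: [0.4305, 0.007, 0.2357]
ee_rot: [3.14, 0.004, 2.749]
wrist_force: [-0.2, 0.2, -1.2]
width: 0.0656
finger_force: 0.0
```

```bash
python3 - <<'E'
from h import *
st()
for n in ['wrist','top','scene']:
    p,d,C=look(n,'cup_%s.png'%n)
    q=near(C,d,(.449,.008),.035,.078,.092)
    print(n,len(q))
    if len(q)>5:print(q.mean(0),cv2.minEnclosingCircle((q[:,:2]*1000).astype(np.float32)))
    if n=='wrist':
        q=near(C,d,(.449,.008),.25,.016,.027);print(cv2.minAreaRect((q[:,:2]*1000).astype(np.float32)))
E
```

```text
t 6.35 pos [0.4305 0.007  0.2357] rot [3.14  0.004 2.749] w 0.0656 F [-0.2  0.2 -1.2] ff 0.0
wrist 507
[0.44713467 0.00722851 0.08116336] ((447.6210021972656, 7.234956741333008), 21.61285400390625)
((487.970458984375, 34.688812255859375), (305.9765625, 382.9408874511719), 6.676427364349365)
top 0
scene 71
[0.44566854 0.00871884 0.08272315] ((447.62103271484375, 9.955875396728516), 23.564428329467773)
```

View pics/cup_wrist.png

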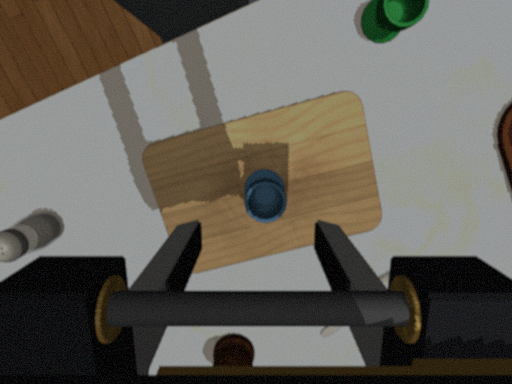

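The cup stands in the middle of the board, wrist pixel (265,195), at (0.4476,0.0072). The salt is at (15,243). I go to the egg.

Request:
move_arm(steps=[0, 0, 0, 0.01, -0.04, 0, 0.68, 0, 0, 0, 0.02, -0.085, 0, 0.68, 0, 0, 0, 0.03, -0.13, 0, 0.68, 0, 0, 0, 0.04, -0.175, 0, 0.68, 0, 0, 0, 0.05, -0.22, 0, 0.68, 0, 0, 0, 0.06, -0.265, 0, 0.68, 0, 0, 0, 0.07, -0.31, 0, 0.68, 0, 0, 0, 0.08, -0.355, -0.01, 0.68, 0, 0, 0, 0.09, -0.385, -0.02, 0.68, 0, 0, 0, 0.094, -0.392, -0.02, 0.68, 0, 0, 0, 0.094, -0.392, -0.02, 0.68, 0, 0, 0, 0.094, -0.392, -0.02, 0.68])

```text
time: 7.7
tool_pos: [0.5236, -0.3836, 0.2136]
ee_rot: [3.14, -0.002, 2.75]
wrist_force: [-0.3, 1.1, 0.1]
width: 0.0642
finger_force: 0.0
```

```bash
python3 - <<'E'
from h import *
o=st();print(np.round(o['joint_positions'],2))
p,d,C=look('wrist','egg.png')
q=near(C,d,(.5244,-.385),.035,.042,.09);print(len(q))
f=least_squares(lambda x:np.hypot(np.hypot(q[:,0]-x[0],q[:,1]-x[1])/.022,(q[:,2]-x[2])/.0275)-1,[.524,-.384,.051],loss='soft_l1',f_scale=.1);print('egg',np.round(f.x,4),q[:,2].max())
for s in spot_point('wrist','egg')[:2]: print(s, ray('wrist',s['uv'],.051))
E
```

```text
t 7.7 pos [ 0.5236 -0.3836  0.2136] rot [ 3.14e+00 -2.00e-03  2.75e+00] w 0.0642 F [-0.3  1.1  0.1] ff 0.0
[-0.72  0.31  1.13  0.    1.7  -1.9 ]
1437
egg [ 0.5255 -0.386   0.0505] 0.08033086766460833
{'uv': [255.8, 185.1], 'score': 0.72} [ 0.52392867 -0.38614669  0.051     ]
```

View pics/egg.png

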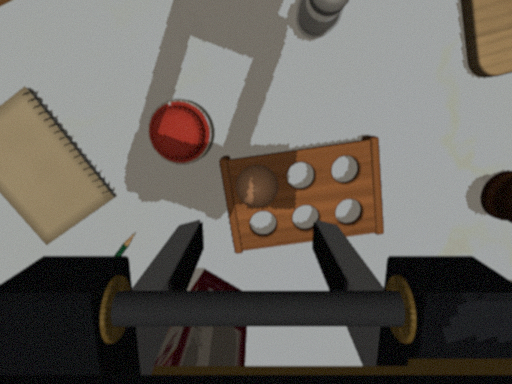

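The egg is at wrist pixel (256,186) in the corner hole. The timer at (182,132) and the box at (215,330) are both clear of the fingers. I descend and grip.

Request:
move_arm(steps=[0, 0, 0, 0.001, -0.001, -0.04, 0.68, 0, 0, 0, 0.001, -0.001, -0.08, 0.68, 0, 0, 0, 0.001, -0.001, -0.115, 0.68, 0, 0, 0, 0.001, -0.001, -0.145, 0.68, 0, 0, 0, 0.001, -0.001, -0.1565, 0.68, 0, 0, 0, 0.001, -0.001, -0.1565, 0.68, 0, 0, 0, 0.001, -0.001, -0.1565, 0.4, 0, 0, 0, 0.001, -0.001, -0.1565, 0.35, 0, 0, 0, 0.001, -0.001, -0.1565, 0.3, 0, 0, 0, 0.001, -0.001, -0.1565, 0.3, 0, 0, 0, 0.001, -0.001, -0.1565, 0.3, 0, 0, 0, 0.001, -0.001, -0.1565, 0.3])

```text
time: 9.0
tool_pos: [0.5261, -0.3858, 0.0602]
ee_rot: [3.141, 0.004, 2.749]
wrist_force: [1.7, 3.6, 5.9]
width: 0.043
finger_force: 30.0
```

Request:
move_arm(steps=[0, 0, 0, 0, 0, 0.02, 0.3, 0, 0, 0, 0, 0, 0.05, 0.3, 0, 0, 0, 0, 0, 0.09, 0.3, 0, 0, 0, 0, 0, 0.12, 0.3, 0, 0, 0, -0.008, 0.04, 0.12, 0.3, 0, 0, 0, -0.017, 0.085, 0.12, 0.3, 0, 0, 0, -0.026, 0.13, 0.12, 0.3, 0, 0, 0, -0.035, 0.175, 0.12, 0.3, 0, 0, 0, -0.044, 0.22, 0.12, 0.3, 0, 0, 0, -0.052, 0.26, 0.12, 0.3, 0, 0, 0, -0.06, 0.3, 0.12, 0.3, 0, 0, 0, -0.068, 0.34, 0.12, 0.3])

```text
time: 10.2
tool_pos: [0.4559, -0.0449, 0.1779]
ee_rot: [-3.141, 0.001, 2.748]
wrist_force: [0.6, -0.0, -1.1]
width: 0.0425
finger_force: 30.0
```

Request:
move_arm(steps=[0, 0, 0, -0.006, 0.035, 0, 0.3, 0, 0, 0, -0.0095, 0.0525, 0, 0.3, 0, 0, 0, -0.0095, 0.0525, -0.015, 0.3, 0, 0, 0, -0.0095, 0.0525, -0.03, 0.3, 0, 0, 0, -0.0095, 0.0525, -0.03, 0.3, 0, 0, 0, -0.0095, 0.0525, -0.03, 0.3])

```text
time: 10.8
tool_pos: [0.4469, 0.0063, 0.1479]
ee_rot: [-3.141, -0.0, 2.749]
wrist_force: [-0.8, -0.7, -0.6]
width: 0.0429
finger_force: 30.0
```

```bash
python3 - <<'E'
from h import *
st()
p,d,C=look('scene');p2,d2,C2=look('wrist')
cv2.imwrite('pics/e2.png',np.hstack([cv2.resize(p[150:260,160:290],(390,330),interpolation=3),cv2.resize(p2[120:270,190:340],(330,330),interpolation=3)])[...,::-1])
q=near(C,d,(.448,.007),.03,.12,.18);print(len(q))
E
```

```text
t 10.8 pos [0.4469 0.0063 0.1479] rot [-3.141 -0.     2.749] w 0.0429 F [-0.8 -0.7 -0.6] ff 29.999899864196777
69
```

View pics/e2.png

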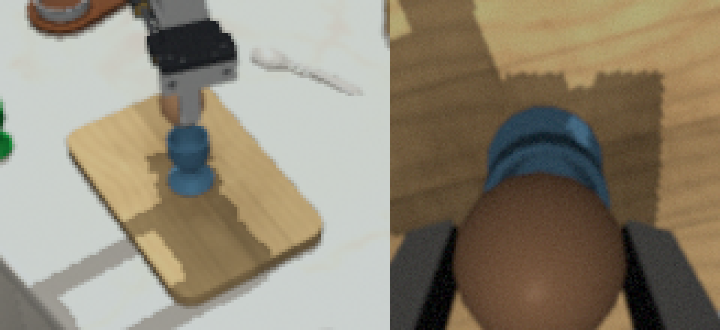

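The egg hangs upright between the fingers, straight above the cup. I lower it.

Request:
move_arm(steps=[0, 0, 0, 0.0005, 0.0005, -0.015, 0.3, 0, 0, 0, 0.0005, 0.0005, -0.025, 0.3, 0, 0, 0, 0.0005, 0.0005, -0.031, 0.3, 0, 0, 0, 0.0005, 0.0005, -0.034, 0.3, 0, 0, 0, 0.0005, 0.0005, -0.0355, 0.3, 0, 0, 0, 0.0005, 0.0005, -0.0355, 0.3])

```text
time: 11.5
tool_pos: [0.4479, 0.0071, 0.1127]
ee_rot: [3.141, 0.001, 2.749]
wrist_force: [0.8, 0.2, 0.2]
width: 0.0427
finger_force: 30.0
```

Request:
move_arm(steps=[0, 0, 0, 0, 0, -0.002, 0.3, 0, 0, 0, 0, 0, -0.002, 0.3, 0, 0, 0, 0, 0, -0.002, 0.55, 0, 0, 0, 0, 0, -0.002, 0.7, 0, 0, 0, 0, 0, -0.002, 0.75, 0, 0, 0, 0, 0, -0.002, 0.75, 0, 0, 0, 0, 0, 0.02, 0.75, 0, 0, 0, 0, 0, 0.06, 0.75, 0, 0, 0, -0.02, 0, 0.1, 0.75, 0, 0, 0, -0.02, 0, 0.12, 0.75, 0, 0, 0, -0.02, 0, 0.12, 0.75])

```text
time: 12.6
tool_pos: [0.429, 0.0069, 0.236]
ee_rot: [3.139, 0.007, 2.749]
wrist_force: [0.7, -1.1, -0.1]
width: 0.0704
finger_force: 0.0
```

```bash
python3 - <<'E'
from h import *
o=st()
p2,d2,C2=look('wrist');p,d,C=look('scene')
for C,d in((C2,d2),(C,d)):
    q=near(C,d,(.448,.007),.035,.09,.14)
    f=least_squares(lambda x:np.hypot(np.hypot(q[:,0]-x[0],q[:,1]-x[1])/.022,(q[:,2]-x[2])/.0275)-1,[.448,.007,.102],loss='soft_l1',f_scale=.1);print('egg',np.round(f.x,4),q[:,2].max())
cv2.imwrite('pics/e3.png',np.hstack([cv2.resize(p[150:260,160:290],(390,330),interpolation=3),cv2.resize(p2[120:270,190:340],(330,330),interpolation=3)])[...,::-1])
# spoon
p,d,C=look('top')
for n in ['scene','top']:
    for s in spot_point(n,'teaspoon')[:2]: print(n,s['score'],s['uv'],ray(n,s['uv'],.0))
E
```

```text
t 12.6 pos [0.429  0.0069 0.236 ] rot [3.139 0.007 2.749] w 0.0704 F [ 0.7 -1.1 -0.1] ff 0.0
egg [0.4482 0.007  0.0977] 0.12759938281380517
egg [0.4482 0.0095 0.1011] 0.13159924002113457
scene 0.55 [259.6, 176.0] [0.64440402 0.06497338 0.        ]
top 0.5 [212.4, 154.8] [0.65694075 0.06477838 0.        ]
```

View pics/e3.png

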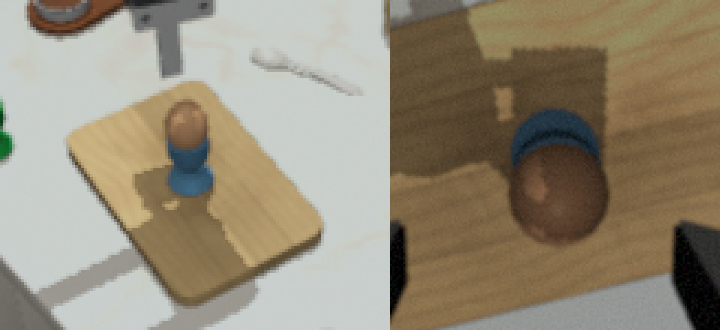

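The egg sits upright in the cup. Next is the salt, before the mill.

Request:
move_arm(steps=[0, 0, 0, -0.006, -0.04, 0, 0.68, 0, 0, 0, -0.012, -0.085, 0, 0.68, 0, 0, 0, -0.018, -0.13, 0, 0.68, 0, 0, 0, -0.024, -0.175, 0, 0.68, 0, 0, 0, -0.032, -0.22, 0, 0.68, 0, 0, 0, -0.038, -0.26, 0, 0.68, 0, 0, 0, -0.04, -0.271, 0, 0.68, 0, 0, 0, -0.04, -0.271, 0, 0.68, 0, 0, 0, -0.04, -0.271, 0, 0.68])

```text
time: 13.75
tool_pos: [0.3875, -0.2628, 0.2313]
ee_rot: [3.14, -0.002, 2.749]
wrist_force: [-0.2, -0.3, -1.0]
width: 0.0638
finger_force: 0.0
```

```bash
python3 - <<'E'
from h import *
o=st();print(np.round(o['joint_positions'],2))
p,d,C=look('wrist')
for z0,z1,r in((.04,.06,.0195),(.06,.073,.0178),(.073,.08,.017)):
    q=near(C,d,(.389,-.264),.035,z0,z1);print(len(q), circ(q,(.389,-.264),r) if len(q)>5 else 0)
q=near(C,d,(.389,-.264),.035,.07,.1);print(q.mean(0),cv2.minEnclosingCircle((q[:,:2]*1000).astype(np.float32)))
E
```

```text
t 13.75 pos [ 0.3875 -0.2628  0.2313] rot [ 3.140e+00 -2.000e-03  2.749e+00] w 0.0638 F [-0.2 -0.3 -1. ] ff 0.0
[-0.72 -0.1   1.54  0.    1.7  -1.9 ]
237 (array([ 0.3928, -0.2656]), 0.0008, 237)
38 (array([ 0.3924, -0.265 ]), 0.0003, 38)
120 (array([ 0.3912, -0.2646]), 0.0006, 120)
[ 0.38882039 -0.26363829  0.08510634] ((390.900390625, -264.32501220703125), 17.183120727539062)
```

Request:
move_arm(steps=[0, 0, 0, 0.003, -0.001, -0.04, 0.68, 0, 0, 0, 0.003, -0.001, -0.085, 0.68, 0, 0, 0, 0.003, -0.001, -0.13, 0.68, 0, 0, 0, 0.003, -0.001, -0.16, 0.68, 0, 0, 0, 0.003, -0.001, -0.172, 0.68, 0, 0, 0, 0.003, -0.001, -0.172, 0.68, 0, 0, 0, 0.003, -0.001, -0.172, 0.4, 0, 0, 0, 0.003, -0.001, -0.172, 0.3, 0, 0, 0, 0.003, -0.001, -0.172, 0.25, 0, 0, 0, 0.003, -0.001, -0.172, 0.25, 0, 0, 0, 0.003, -0.001, -0.172, 0.25, 0, 0, 0, 0.003, -0.001, -0.172, 0.25])

```text
time: 15.0
tool_pos: [0.3915, -0.2655, 0.0618]
ee_rot: [-3.141, 0.003, 2.749]
wrist_force: [0.2, 1.5, 4.9]
width: 0.0367
finger_force: 30.1
```

Request:
move_arm(steps=[0, 0, 0, 0, 0, 0.03, 0.25, 0, 0, 0, 0, 0, 0.07, 0.25, 0, 0, 0, 0, 0, 0.115, 0.25, 0, 0, 0, 0, 0, 0.16, 0.25, 0, 0, 0, 0, 0, 0.19, 0.25, 0, 0, 0, 0.01, 0.04, 0.19, 0.25, 0, 0, 0, 0.018, 0.085, 0.19, 0.25, 0, 0, 0, 0.026, 0.13, 0.19, 0.25, 0, 0, 0, 0.034, 0.175, 0.19, 0.25, 0, 0, 0, 0.042, 0.22, 0.19, 0.25, 0, 0, 0, 0.05, 0.265, 0.19, 0.25, 0, 0, 0, 0.058, 0.31, 0.19, 0.25])

```text
time: 16.2
tool_pos: [0.4481, 0.0468, 0.2496]
ee_rot: [-3.141, -0.001, 2.748]
wrist_force: [1.2, -1.1, -0.1]
width: 0.0367
finger_force: 29.6
```

Request:
move_arm(steps=[0, 0, 0, 0.009, 0.045, 0, 0.25, 0, 0, 0, 0.018, 0.09, 0, 0.25, 0, 0, 0, 0.027, 0.135, 0, 0.25, 0, 0, 0, 0.036, 0.18, 0, 0.25, 0, 0, 0, 0.045, 0.225, 0, 0.25, 0, 0, 0, 0.053, 0.265, 0, 0.25, 0, 0, 0, 0.0565, 0.283, 0, 0.25, 0, 0, 0, 0.0565, 0.283, 0, 0.25, 0, 0, 0, 0.0565, 0.283, 0, 0.25])

```text
time: 17.1
tool_pos: [0.5047, 0.3276, 0.2492]
ee_rot: [-3.139, -0.001, 2.749]
wrist_force: [-0.6, -0.3, -0.9]
width: 0.0371
finger_force: 29.6
```

```bash
cat >> h.py <<'E'
def ring(C,d,c):
    q=near(C,d,c,.046,.026,.039)
    f=least_squares(lambda x:np.hypot(q[:,0]-x[0],q[:,1]-x[1])-x[2],[*c,.03],loss='soft_l1',f_scale=.001);return np.round(f.x,4),len(q),np.round(q.min(0),3),np.round(q.max(0),3)
E
python3 - <<'E'
from h import *
o=st();print(np.round(o['joint_positions'],2))
p,d,C=look('wrist','salt.png')
print(ring(C,d,(.5055,.328)));print(ring(C,d,(.589,.334)))
q=near(C,d,(.5055,.329),.04,.12,.25);print(len(q),q.mean(0))
E
```

```text
t 17.1 pos [0.5047 0.3276 0.2492] rot [-3.139e+00 -1.000e-03  2.749e+00] w 0.0371 F [-0.6 -0.3 -0.9] ff 29.590064048024942
[ 0.48  0.2   1.19 -0.    1.75 -0.7 ]
(array([0.5066, 0.3279, 0.0309]), 690, array([0.473, 0.294, 0.026]), array([0.54 , 0.361, 0.037]))
(array([0.5912, 0.3313, 0.0399]), 261, array([0.551, 0.342, 0.026]), array([0.613, 0.374, 0.037]))
2292 [0.49156175 0.33128813 0.23407644]
```

View pics/salt.png

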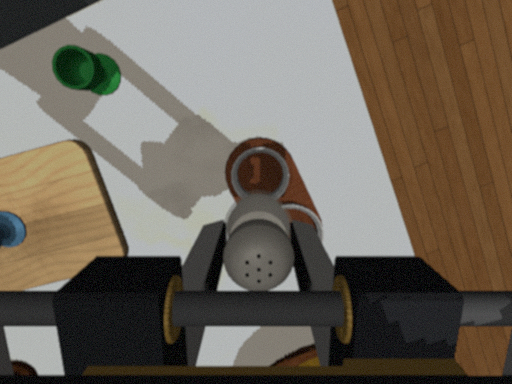

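The wrist view shows the salt held upright, with the narrow ring at (259,173) ahead of and below it. The ring fit gives (0.5066,0.328). I lower the salt.

Request:
move_arm(steps=[0, 0, 0, 0.0015, 0, -0.04, 0.25, 0, 0, 0, 0.0015, 0, -0.08, 0.25, 0, 0, 0, 0.0015, 0, -0.115, 0.25, 0, 0, 0, 0.0015, 0, -0.135, 0.25, 0, 0, 0, 0.0015, 0, -0.15, 0.25, 0, 0, 0, 0.0015, 0, -0.16, 0.25, 0, 0, 0, 0.0015, 0, -0.168, 0.25, 0, 0, 0, 0.0015, 0, -0.173, 0.25, 0, 0, 0, 0.0015, 0, -0.173, 0.25, 0, 0, 0, 0.0015, 0, -0.173, 0.25])

```text
time: 18.15
tool_pos: [0.507, 0.3284, 0.0782]
ee_rot: [3.14, 0.001, 2.749]
wrist_force: [0.9, -0.2, -1.3]
width: 0.0367
finger_force: 29.6
```

Request:
move_arm(steps=[0, 0, 0, 0, -0.0005, -0.002, 0.25, 0, 0, 0, 0, -0.0005, -0.0025, 0.25, 0, 0, 0, 0, -0.0005, -0.0025, 0.4, 0, 0, 0, 0, -0.0005, -0.0025, 0.6, 0, 0, 0, 0, -0.0005, -0.0025, 0.65, 0, 0, 0, 0, -0.0005, -0.0025, 0.65, 0, 0, 0, 0, -0.0005, 0.03, 0.65, 0, 0, 0, 0, 0, 0.07, 0.65, 0, 0, 0, 0, 0, 0.12, 0.65, 0, 0, 0, -0.01, -0.03, 0.17, 0.65, 0, 0, 0, -0.02, -0.05, 0.2, 0.65, 0, 0, 0, -0.02, -0.05, 0.2, 0.65])

```text
time: 19.35
tool_pos: [0.488, 0.2772, 0.2858]
ee_rot: [3.132, 0.01, 2.747]
wrist_force: [0.4, 0.2, -0.1]
width: 0.0613
finger_force: 0.0
```

```bash
python3 - <<'E'
from h import *
o=st()
p,d,C=look('wrist','s2.png')
q=near(C,d,(.5065,.328),.03,.085,.115);print(q.mean(0),q[:,2].max(),cv2.minEnclosingCircle((q[:,:2]*1000).astype(np.float32)))
print(ring(C,d,(.589,.334)))
for n in ['top','scene']:
    p,d,C=look(n)
    q=near(C,d,(.5065,.328),.03,.085,.115);print(n,q.mean(0),q[:,2].max())
    q=near(C,d,(.5065,.328),.03,.059,.082);print(circ(q,(.5065,.328),.018))
    q=near(C,d,(.656,-.1205),.04,.161,.18);print('mill knob',q.mean(0),len(q))
E
```

```text
t 19.35 pos [0.488  0.2772 0.2858] rot [3.132 0.01  2.747] w 0.0613 F [ 0.4  0.2 -0.1] ff 0.0
[0.50262177 0.328858   0.09497776] 0.10125079096318561 ((504.31048583984375, 329.375), 16.984745025634766)
(array([0.5887, 0.334 , 0.0386]), 476, array([0.548, 0.293, 0.026]), array([0.625, 0.375, 0.032]))<stdin>:8: RuntimeWarning: Mean of empty slice.
  ret = um.true_divide(
Traceback (most recent call last):
ValueError: zero-size array to reduction operation maximum which has no identity
```

Request:
move_arm(steps=[0, 0, 0, 0.016, -0.04, 0.01, 0.72, 0, 0, 0, 0.034, -0.08, 0.02, 0.72, 0, 0, 0, 0.05, -0.12, 0.02, 0.72, 0, 0, 0, 0.067, -0.16, 0.02, 0.72, 0, 0, 0, 0.084, -0.2, 0.02, 0.72, 0, 0, 0, 0.1, -0.24, 0.02, 0.72, 0, 0, 0, 0.118, -0.28, 0.02, 0.72, 0, 0, 0, 0.135, -0.32, 0.02, 0.72, 0, 0, 0, 0.152, -0.36, 0.02, 0.72, 0, 0, 0, 0.167, -0.396, 0.02, 0.72, 0, 0, 0, 0.169, -0.398, 0.02, 0.72, 0, 0, 0, 0.169, -0.398, 0.02, 0.72])

```text
time: 20.65
tool_pos: [0.6556, -0.1201, 0.2934]
ee_rot: [3.142, -0.006, 2.748]
wrist_force: [0.6, 1.5, -0.3]
width: 0.0677
finger_force: 0.0
```

Request:
move_arm(steps=[0, 0, 0, 0, 0, 0, 0.72, 0, 0, 0, 0, 0, 0, 0.72])

```text
time: 20.85
tool_pos: [0.6553, -0.118, 0.2972]
ee_rot: [3.141, -0.001, 2.751]
wrist_force: [-0.9, 0.8, 0.7]
width: 0.0679
finger_force: 0.0
```

```bash
python3 - <<'E'
from h import *
o=st();print(np.round(o['joint_positions'],2))
p,d,C=look('wrist')
q=near(C,d,(.656,-.1205),.05,.11,.18);print(len(q),q[:,2].max(),cv2.minEnclosingCircle((q[:,:2]*1000).astype(np.float32)))
q=near(C,d,(.656,-.1205),.05,.162,.18);print(len(q),q.mean(0))
for n in ['top','scene']:
    p,d,C=look(n)
    q=near(C,d,(.506,.328),.03,.085,.115)
    if len(q):print(n,'salt',len(q),q.mean(0),q[:,2].max())
E
```

```text
t 20.85 pos [ 0.6553 -0.118   0.2972] rot [ 3.141e+00 -1.000e-03  2.751e+00] w 0.0679 F [-0.9  0.8  0.7] ff 0.0
[-0.26  0.36  0.91  0.    1.88 -1.44]
1989 0.1716213182689708 ((658.103515625, -122.02061462402344), 25.02811050415039)
133 [ 0.65756897 -0.12150079  0.16897486]
top salt 114 [0.50324879 0.32471121 0.09820402] 0.11026239098476451
scene salt 75 [0.50061245 0.32427939 0.09654591] 0.10633306478485528
```

Request:
move_arm(steps=[0, 0, 0, 0.002, -0.002, -0.04, 0.72, 0, 0, 0, 0.002, -0.002, -0.08, 0.72, 0, 0, 0, 0.002, -0.002, -0.12, 0.72, 0, 0, 0, 0.002, -0.002, -0.145, 0.72, 0, 0, 0, 0.002, -0.002, -0.154, 0.72, 0, 0, 0, 0.002, -0.002, -0.154, 0.72, 0, 0, 0, 0.002, -0.002, -0.154, 0.5, 0, 0, 0, 0.002, -0.002, -0.154, 0.4, 0, 0, 0, 0.002, -0.002, -0.154, 0.35, 0, 0, 0, 0.002, -0.002, -0.154, 0.35, 0, 0, 0, 0.002, -0.002, -0.154, 0.35, 0, 0, 0, 0.002, -0.002, -0.154, 0.35])

```text
time: 22.2
tool_pos: [0.6587, -0.122, 0.1458]
ee_rot: [3.141, 0.004, 2.749]
wrist_force: [0.3, 0.0, 5.7]
width: 0.0472
finger_force: 30.0
```

Request:
move_arm(steps=[0, 0, 0, 0, 0, 0.03, 0.35, 0, 0, 0, 0, 0, 0.065, 0.35, 0, 0, 0, 0, 0, 0.1, 0.35, 0, 0, 0, -0.006, 0.035, 0.1, 0.35, 0, 0, 0, -0.012, 0.08, 0.1, 0.35, 0, 0, 0, -0.018, 0.12, 0.1, 0.35, 0, 0, 0, -0.024, 0.16, 0.1, 0.35, 0, 0, 0, -0.03, 0.2, 0.1, 0.35, 0, 0, 0, -0.036, 0.24, 0.1, 0.35, 0, 0, 0, -0.042, 0.28, 0.1, 0.35, 0, 0, 0, -0.048, 0.32, 0.1, 0.35, 0, 0, 0, -0.054, 0.36, 0.1, 0.35])

```text
time: 23.4
tool_pos: [0.6027, 0.2395, 0.2422]
ee_rot: [-3.14, -0.001, 2.749]
wrist_force: [0.7, 0.5, -1.3]
width: 0.047
finger_force: 30.0
```

Request:
move_arm(steps=[0, 0, 0, -0.006, 0.04, 0, 0.35, 0, 0, 0, -0.011, 0.075, 0, 0.35, 0, 0, 0, -0.0145, 0.096, 0, 0.35, 0, 0, 0, -0.0145, 0.096, 0, 0.35, 0, 0, 0, -0.0145, 0.096, 0, 0.35, 0, 0, 0, -0.0145, 0.096, 0, 0.35])

```text
time: 24.0
tool_pos: [0.5893, 0.3329, 0.2428]
ee_rot: [-3.14, -0.0, 2.747]
wrist_force: [-0.7, 0.2, -1.6]
width: 0.0471
finger_force: 30.0
```

```bash
python3 - <<'E'
from h import *
o=st()
p,d,C=look('wrist','mill.png')
print(ring(C,d,(.589,.334)))
for n in ['top','scene']:
    p,d,C=look(n)
    if n=='scene': cv2.imwrite('pics/mill.png',np.hstack([cv2.imread('pics/mill.png'),cv2.resize(p[30:190,130:250],(288,384),interpolation=3)[...,::-1]]))
    q=near(C,d,(.505,.328),.02,.075,.115)
    if len(q):print(n,'salt',len(q),q.mean(0),q[:,2].max())
    q=near(C,d,(.59,.334),.034,.075,.11)
    if len(q)>10:print(n,'mill low',circ(q,(.59,.334),.028),q[:,2].min())
E
```

```text
t 24.0 pos [0.5893 0.3329 0.2428] rot [-3.14  -0.     2.747] w 0.0471 F [-0.7  0.2 -1.6] ff 29.999569673091173
(array([0.5908, 0.3333, 0.0383]), 633, array([0.55 , 0.295, 0.026]), array([0.625, 0.375, 0.036]))
top salt 126 [0.50286316 0.32411528 0.09658924] 0.1090779108672821
top mill low (array([0.5847, 0.3311]), 0.0008, 21) 0.09505899196916565
scene salt 98 [0.49972519 0.32249578 0.09313556] 0.10750997174975369
scene mill low (array([0.5847, 0.3338]), 0.0018, 37) 0.0996186353090582
```

View pics/mill.png

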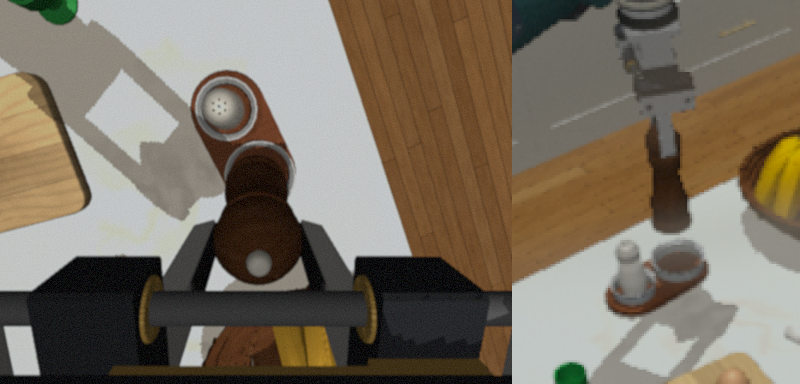

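The salt stands in the narrow ring, wrist pixel (223,105). The mill hangs upright over the wide ring. I lower it.

Request:
move_arm(steps=[0, 0, 0, 0.0015, 0, -0.025, 0.35, 0, 0, 0, 0.0015, 0, -0.045, 0.35, 0, 0, 0, 0.0015, 0, -0.06, 0.35, 0, 0, 0, 0.0015, 0, -0.07, 0.35, 0, 0, 0, 0.0015, 0, -0.076, 0.35, 0, 0, 0, 0.0015, 0, -0.08, 0.35, 0, 0, 0, 0.0015, 0, -0.08, 0.35, 0, 0, 0, 0.0015, 0, -0.08, 0.35])

```text
time: 24.95
tool_pos: [0.5909, 0.3343, 0.1643]
ee_rot: [3.14, 0.001, 2.749]
wrist_force: [0.2, -0.7, -2.0]
width: 0.0471
finger_force: 30.0
```

Request:
move_arm(steps=[0, 0, 0, 0, -0.0005, -0.003, 0.35, 0, 0, 0, 0, -0.0005, -0.0045, 0.35, 0, 0, 0, 0, -0.0005, -0.0045, 0.35])

```text
time: 25.25
tool_pos: [0.5909, 0.3338, 0.1599]
ee_rot: [3.14, 0.001, 2.749]
wrist_force: [0.4, -0.3, 0.9]
width: 0.047
finger_force: 30.0
```

Request:
move_arm(steps=[0, 0, 0, 0, 0, 0, 0.5, 0, 0, 0, 0, 0, 0, 0.7, 0, 0, 0, 0, 0, 0, 0.75, 0, 0, 0, 0, 0, 0, 0.75, 0, 0, 0, 0, 0, 0.02, 0.75, 0, 0, 0, 0, 0, 0.05, 0.75, 0, 0, 0, 0, 0, 0.09, 0.75, 0, 0, 0, 0.01, -0.04, 0.1, 0.75, 0, 0, 0, 0.02, -0.085, 0.1, 0.75, 0, 0, 0, 0.03, -0.13, 0.1, 0.75, 0, 0, 0, 0.04, -0.175, 0.1, 0.75])

```text
time: 26.35
tool_pos: [0.6306, 0.1572, 0.2588]
ee_rot: [3.141, 0.0, 2.75]
wrist_force: [0.3, -0.7, -0.1]
width: 0.0704
finger_force: 0.0
```

Request:
move_arm(steps=[0, 0, -0.13, 0.008, -0.04, -0.02, 0.6, 0, 0, -0.26, 0.015, -0.08, -0.04, 0.55, 0, 0, -0.39, 0.018, -0.09, -0.05, 0.55, 0, 0, -0.52, 0.018, -0.09, -0.05, 0.55, 0, 0, -0.65, 0.018, -0.09, -0.05, 0.55, 0, 0, -0.785, 0.018, -0.09, -0.05, 0.55, 0, 0, -0.785, 0.018, -0.09, -0.05, 0.55, 0, 0, -0.785, 0.018, -0.09, -0.05, 0.55, 0, 0, -0.785, 0.018, -0.09, -0.05, 0.55, 0, 0, -0.785, 0.018, -0.09, -0.05, 0.55])

```text
time: 27.35
tool_pos: [0.6485, 0.0687, 0.2088]
ee_rot: [3.142, 0.0, 1.965]
wrist_force: [-0.2, -0.1, -0.3]
width: 0.0517
finger_force: 0.0
```

```bash
python3 - <<'E'
from h import *
o=st();print(np.round(o['joint_positions'],2))
p,d,C=look('wrist','sp.png')
for s in silhouettes('wrist','teaspoon')[:2]:
    m=s['pixels'];v,u=np.nonzero(m);X=np.array([ray('wrist',(a,b),.004)[:2] for a,b in zip(u,v)])
    r=cv2.minAreaRect((X*1000).astype(np.float32));print(round(s['score'],2),m.sum(),r)
for s in spot_point('wrist','teaspoon')[:2]: print(s,ray('wrist',s['uv'],0))
q=near(C,d,(.648,.068),.08,.0045,.014);print(len(q),cv2.minAreaRect((q[:,:2]*1000).astype(np.float32)))
for n in ['top','scene']:
    pp,d,C=look(n)
    q=near(C,d,(.59,.334),.034,.161+.014,.2);print(n,'mill knob',q.mean(0) if len(q) else 0, q[:,2].max() if len(q) else 0)
E
```

```text
t 27.35 pos [0.6485 0.0687 0.2088] rot [3.142 0.    1.965] w 0.0517 F [-0.2 -0.1 -0.3] ff 0.0
[ 0.02  0.32  1.13 -0.    1.69 -0.38]
0.92 1449 ((654.9761962890625, 64.1611328125), (27.88663101196289, 136.4077606201172), 23.24190330505371)
{'uv': [263.0, 182.7], 'score': 0.83} [0.65692443 0.06317401 0.        ]
922 ((653.4215087890625, 67.81126403808594), (27.709754943847656, 128.63137817382812), 23.25726318359375)
top mill knob [0.58789126 0.33155794 0.18191614] 0.18553679998101016
scene mill knob [0.58671491 0.33254964 0.18047426] 0.18544234001477553
```

View pics/sp.png

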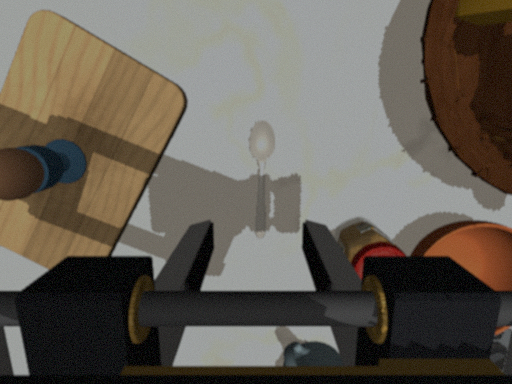

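The spoon is at wrist pixel (262,180), bowl at the top, aligned with the tool. The honey jar at (370,245) is clear of the fingers. I descend.

Request:
move_arm(steps=[0, 0, 0, 0.006, -0.0045, -0.04, 0.5, 0, 0, 0, 0.006, -0.0045, -0.08, 0.5, 0, 0, 0, 0.006, -0.0045, -0.12, 0.5, 0, 0, 0, 0.006, -0.0045, -0.15, 0.5, 0, 0, 0, 0.006, -0.0045, -0.17, 0.5, 0, 0, 0, 0.006, -0.0045, -0.18, 0.5, 0, 0, 0, 0.006, -0.0045, -0.184, 0.5, 0, 0, 0, 0.006, -0.0045, -0.184, 0.5, 0, 0, 0, 0.006, -0.0045, -0.184, 0.5])

```text
time: 28.5
tool_pos: [0.6557, 0.0642, 0.0266]
ee_rot: [3.139, 0.001, 1.964]
wrist_force: [-0.6, -0.3, -0.1]
width: 0.0471
finger_force: 0.0
```

Request:
move_arm(steps=[0, 0, 0, 0, 0, -0.003, 0.5, 0, 0, 0, 0, 0, -0.004, 0.5, 0, 0, 0, 0, 0, -0.004, 0.5])

```text
time: 28.8
tool_pos: [0.6546, 0.0641, 0.0211]
ee_rot: [3.141, 0.0, 1.964]
wrist_force: [-0.5, 0.0, -0.6]
width: 0.0468
finger_force: 0.0
```

Tips are about 2 mm above the table. I close.

Request:
move_arm(steps=[0, 0, 0, 0, 0, 0, 0.3, 0, 0, 0, 0, 0, 0, 0.2, 0, 0, 0, 0, 0, 0, 0.1, 0, 0, 0, 0, 0, 0, 0.05, 0, 0, 0, 0, 0, 0, 0.05, 0, 0, 0, 0, 0, 0, 0.05, 0, 0, 0, 0, 0, 0, 0.05, 0, 0, 0, 0, 0, 0.02, 0.05, 0, 0, 0, 0, 0, 0.05, 0.05, 0, 0, 0, 0, 0, 0.09, 0.05, 0, 0, 0, 0, 0, 0.12, 0.05, 0, 0, 0, 0, 0, 0.12, 0.05])

```text
time: 30.0
tool_pos: [0.6577, 0.0642, 0.1477]
ee_rot: [3.13, 0.004, 1.964]
wrist_force: [0.5, -0.3, 0.9]
width: 0.0199
finger_force: 29.9
```

```bash
python3 - <<'E'
from h import *
o=st()
p,d,C=look('wrist')
q=C[(d>0)&(np.hypot(C[...,0]-.655,C[...,1]-.064)<.1)&(C[...,2]>.09)&(C[...,2]<.14)];print(len(q))
for s in silhouettes('wrist','teaspoon')[:2]:
    a=C[s['pixels']&(d>0)];print(s['score'],np.median(a,0),cv2.minAreaRect((a[:,:2]*1000).astype(np.float32)))
cv2.imwrite('pics/g.png',p[100:300,130:390,::-1])
E
```

```text
t 30.0 pos [0.6577 0.0642 0.1477] rot [3.13  0.004 1.964] w 0.0199 F [ 0.5 -0.3  0.9] ff 29.896500940268425
5184
```

View pics/g.png

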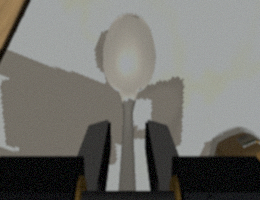

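Request:
move_arm(steps=[0, 0, -0.14, -0.01, -0.02, 0.02, 0.05, 0, 0, -0.28, -0.025, -0.045, 0.03, 0.05, 0, 0, -0.42, -0.04, -0.075, 0.03, 0.05, 0, 0, -0.56, -0.055, -0.1, 0.03, 0.05, 0, 0, -0.7, -0.07, -0.125, 0.03, 0.05, 0, 0, -0.84, -0.09, -0.15, 0.03, 0.05, 0, 0, -0.98, -0.11, -0.17, 0.03, 0.05, 0, 0, -1.12, -0.13, -0.185, 0.03, 0.05, 0, 0, -1.26, -0.15, -0.2, 0.03, 0.05, 0, 0, -1.4, -0.17, -0.21, 0.03, 0.05, 0, 0, -1.54, -0.19, -0.22, 0.03, 0.05, 0, 0, -1.6, -0.21, -0.2245, 0.03, 0.05])

```text
time: 31.3
tool_pos: [0.4424, -0.1605, 0.1679]
ee_rot: [-3.138, 0.004, 0.359]
wrist_force: [-0.3, -0.6, -0.1]
width: 0.0196
finger_force: 29.9
```

Request:
move_arm(steps=[0, 0, -0.14, -0.01, 0, -0.03, 0.05, 0, 0, -0.28, -0.02, 0, -0.06, 0.05, 0, 0, -0.42, -0.02, 0, -0.08, 0.05, 0, 0, -0.503, -0.02, 0, -0.09, 0.05, 0, 0, -0.503, -0.02, 0, -0.1, 0.05, 0, 0, -0.503, -0.02, 0, -0.1, 0.05, 0, 0, -0.503, -0.02, 0, -0.1, 0.05])

```text
time: 32.0
tool_pos: [0.4242, -0.1602, 0.0702]
ee_rot: [-3.141, 0.001, -0.138]
wrist_force: [1.2, 1.0, 0.2]
width: 0.0199
finger_force: 29.9
```

```bash
python3 - <<'E'
from h import *
o=st();print(np.round(o['joint_positions'],2))
p,d,C=look('wrist')
for n in ['scene','top']:
    p2,d2,C2=look(n)
    for s in silhouettes(n,'teaspoon')[:2]:
        a=C2[s['pixels']&(d2>0)];print(n,s['score'],np.median(a,0))
cv2.imwrite('pics/g2.png',np.hstack([p[:,:,::-1],cv2.resize(p2[170:290,170:260],(288,384),interpolation=3)[...,::-1]]))
E
```

```text
t 32.0 pos [ 0.4242 -0.1602  0.0702] rot [-3.141e+00  1.000e-03 -1.380e-01] w 0.0199 F [1.2 1.  0.2] ff 29.896347577933966
[-0.49 -0.04  1.82 -0.    1.37  1.22]
scene 0.5 [ 0.38748244 -0.15226379  0.05600384]
top 0.65 [ 0.38100703 -0.15580271  0.05687602]
top 0.32 [0.44570981 0.02892938 0.02118334]
```

View pics/g2.png

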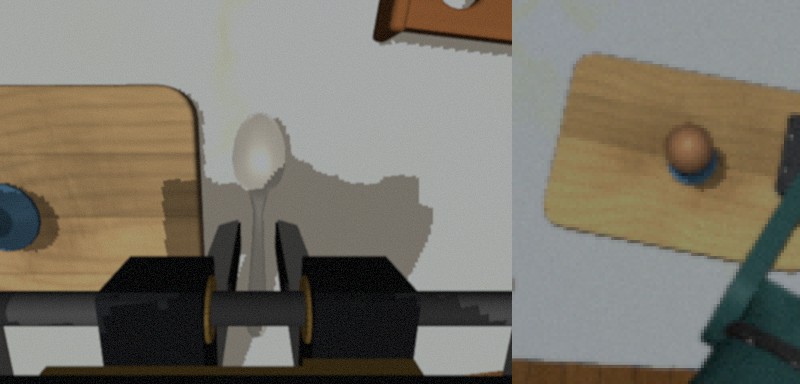

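The spoon is parallel to the board's edge with the bowl pointing away, at (258,150) in the left picture. I lower it.

Request:
move_arm(steps=[0, 0, 0, 0.001, -0.0005, -0.02, 0.05, 0, 0, 0, 0.001, -0.0005, -0.035, 0.05, 0, 0, 0, 0.001, -0.0005, -0.043, 0.05, 0, 0, 0, 0.001, -0.0005, -0.047, 0.05, 0, 0, 0, 0.001, -0.0005, -0.0475, 0.05, 0, 0, 0, 0.001, -0.0005, -0.0475, 0.05])

```text
time: 32.85
tool_pos: [0.426, -0.1611, 0.0239]
ee_rot: [3.141, -0.001, -0.139]
wrist_force: [0.0, 0.5, 0.2]
width: 0.0197
finger_force: 29.9
```

Request:
move_arm(steps=[0, 0, 0, 0, 0, -0.0015, 0.05, 0, 0, 0, 0, 0, -0.0025, 0.05, 0, 0, 0, 0, 0, -0.0025, 0.05, 0, 0, 0, 0, 0, -0.0025, 0.2, 0, 0, 0, 0, 0, -0.0025, 0.35, 0, 0, 0, 0, 0, -0.0025, 0.35, 0, 0, 0, 0, 0, -0.0025, 0.35, 0, 0, 0, 0, 0, 0.02, 0.35, 0, 0, 0, 0, 0, 0.05, 0.35, 0, 0, 0, 0, 0, 0.09, 0.35, 0, 0, 0, 0, -0.03, 0.13, 0.35, 0, 0, 0, 0, -0.06, 0.17, 0.35])

```text
time: 34.05
tool_pos: [0.4254, -0.2209, 0.195]
ee_rot: [3.141, -0.001, -0.137]
wrist_force: [0.1, -0.6, -0.2]
width: 0.0327
finger_force: 0.0
```

Request:
move_arm(steps=[0, 0, 0, -0.03, -0.03, 0.04, 0.35, 0, 0, 0, -0.06, -0.06, 0.06, 0.35, 0, 0, 0, -0.06, -0.08, 0.06, 0.35, 0, 0, 0, -0.06, -0.08, 0.06, 0.35, 0, 0, 0, -0.06, -0.08, 0.06, 0.35, 0, 0, 0, -0.06, -0.08, 0.06, 0.35])

```text
time: 34.65
tool_pos: [0.3657, -0.2997, 0.2523]
ee_rot: [-3.14, 0.001, -0.138]
wrist_force: [0.7, 0.2, 0.4]
width: 0.0327
finger_force: 0.0
```

```bash
python3 - <<'E'
from h import *
st();ims=[]
a=np.radians(-7.65);c=np.array([.4478,.008]);Rb=np.array([[np.cos(a),np.sin(a)],[-np.sin(a),np.cos(a)]])
u=np.array([.0707,.9975]);cc=np.array([.5485,.3308])
for n in ['wrist','top','scene']:
    p,d,C=look(n);ims.append(p)
    for s in silhouettes(n,'teaspoon')[:1]:
        v,w=np.nonzero(s['pixels']);X=np.array([ray(n,(x,y),.004)[:2] for x,y in zip(w,v)])
        r=cv2.minAreaRect((X*1000).astype(np.float32));print(n,round(s['score'],2),r,'in board',Rb@(np.array(r[0])/1000-c))
    for nm,k,z0,z1 in(('mill',(.59,.334),.17,.2),('salt',(.506,.328),.085,.12),('egg',(.448,.007),.09,.14)):
        q=near(C,d,k,.028,z0,z1)
        if len(q)>4: print(n,nm,np.round(q.mean(0),4),round(float(q[:,2].max()),4))
cv2.imwrite('pics/f.png',np.hstack([cv2.resize(ims[2][100:340,110:390],(448,384)),cv2.resize(ims[1][140:270,90:210],(350,384))])[...,::-1])
E
```

```text
t 34.65 pos [ 0.3657 -0.2997  0.2523] rot [-3.14e+00  1.00e-03 -1.38e-01] w 0.0327 F [0.7 0.2 0.4] ff 0.0
wrist 0.67 ((426.7566223144531, -157.42108154296875), (26.62460708618164, 134.47003173828125), 77.5484390258789) in board [ 0.00116499 -0.16675011]
top 0.5 ((427.57366943359375, -159.41152954101562), (28.386869430541992, 134.51837158203125), 76.91270446777344) in board [ 0.00223974 -0.16861408]
top mill [0.5875 0.3314 0.1746] 0.1875
top salt [0.5033 0.3254 0.098 ] 0.1054
top egg [0.4456 0.0056 0.1188] 0.1323
scene 0.56 ((426.75457763671875, -157.6917724609375), (25.952499389648438, 133.42442321777344), 81.27007293701172) in board [ 0.001199   -0.16701867]
scene egg [0.4414 0.     0.1134] 0.1317
```

View pics/f.png

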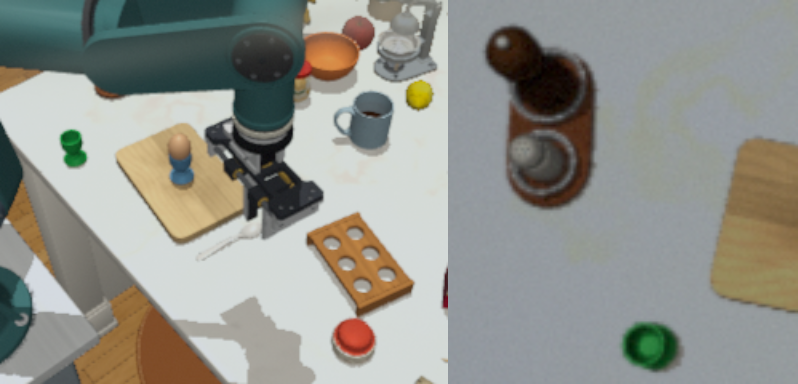

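Everything is in place: mill in the wide ring, salt in the narrow one, egg in the blue cup on the board, spoon to its right. The arm is clear of everything.

```bash
python3 -c "
from bench import *
print(close_job())"
```

```text
the job is handed in; nothing more can be done
None
```

The breakfast is laid as asked and handed in at about 35 s of the 128 s; the judge gave no verdict, but the last pictures showed every item within its limits, with the spoon 2–5° off parallel (limit 12°) and about 37–39 mm from the edge.

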